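Open a grinder's burr cap of unknown thread hand

TASK

Open the coffee grinder for cleaning: turn its small adjusting knob until the pointer lies along the long mark on the scale, and leave it there; then twist the big burr cap loose and lift it off. It is not known whether this cap loosens clockwise or anticlockwise, so try one way and, if it stops dead, the other. Finish while still holding the cap level in the gripper above its neck, its lower rim about 6 cm higher than the neck, and do not disturb the other things on the table.

Things in the scene. Friction and masses are not known exactly. Their poses are not given: they have to be found in the camera images.
- grinder: Flat black coffee grinder, fixed to the table, 120 (x) x 240 (y) x 85 mm. Origin: centre of its underside on the table; z up, its front (with a grounds drawer) faces -x. Cap axis at (0, -75) mm, knob axis at (-15, 80) mm, scale at (-22, 5) mm in this frame; seen from the robot the cap is on the right and the knob on the left. A higher counter stands left of the table.
- cap: Loose round black burr cap, 70 mm across, 55 tall, 80 to 170 g. Origin: centre of its lower rim; z up. On its round body, 26 mm tall, stands a bar grip, 50 mm long along the cap's x axis and 12 thick along y, from z = 26 to 55 mm: pinch it across its thickness, fingertips at z = 29 mm or higher. It starts locked, its x axis within 0.12 rad of the grinder's x axis.
- neck_top (a point): Centre of the top of the neck under the cap, 125 mm above the table; seated, the cap's origin is 20 mm lower. Steep thread without rise: turned the loosening way (clockwise or anticlockwise, unseen, varies) the cap goes almost freely and lifts straight off with its x axis 60 to 120 degrees from the grinder's. Turned the other way it meets a hard stop within 26 degrees of its start.
- knob (a joint): Angle of the small adjusting knob about the vertical, rad, growing anticlockwise seen from above; it turns from -1.0 to 3.4, with light friction (0.06 N m), and stays where it is left. The pointer turns the same way by 0.4 of the knob's turn.
- knob_grip (a point): On the knob's axis, 145 mm above the table, and turning with the knob. The knob is a 42 mm round, 10 mm thick, with a bar grip 38 mm long along this point's x axis, 12 mm thick along its y, whose upper 26 mm (from 125 to 151 mm above the table) can be pinched.
- pointer_tip (a point): Tip of the thin dark pointer, 27 mm from its pivot at the centre of the scale. Its x axis runs from the pivot to the tip.
- dial: Round white scale, 68 mm across, fixed on the grinder's top, under the pointer. Origin: its centre (the pointer's pivot). Its x axis points from the centre along the one long dark mark (22 mm long; the other marks are short ticks at the edge). At the start the mark lies 0.25 to 0.85 rad anticlockwise of the pointer.
- jam_jar: Bystander, to be left alone: wide glass jar with a plain lid, 63 mm across, 90 high (mm). Origin: centre of its underside.
- honey_jar: Bystander, to be left alone: glass jar with a plain lid, 58 mm across, 85 high (mm). Origin: centre of its underside.
- cinnamon: Bystander, to be left alone: spice jar 45 mm across, 106 high, close behind the grinder (mm). Origin: centre of its underside.
- cup_front: Bystander, to be left alone: single cup 70 mm across, 82 high, close behind the grinder (mm). Origin: centre of its underside.
- sachet_01: Bystander, to be left alone: flat wrapped biscuit 47x109x11 (mm). Origin: centre of its underside.
- sachet_02: Bystander, to be left alone: flat wrapped biscuit 47x109x11 (mm). Origin: centre of its underside.
- stack_white: Bystander, to be left alone: tall stack of nested cups, 73 mm across, 259 high (mm). Origin: centre of its underside.
- syrup_bottle: Bystander, to be left alone: slim bottle 36 mm across, 246 high (mm). Origin: centre of its underside.
Mind the look-alikes: they are no part of the job. Of the things shaped like the cap, the black one is meant.

How it is judged:
By the outcome, as a careful person would: the job done as asked, in the order asked, and still so for the second after the job is handed in, while the arm keeps its last pose, push and grip.
It also fails if it takes over 67 s, if anything falls off the work surface, if the arm or the gripper's body presses on something with over 40 N, if the wrist force passes 120 N, or if a joint passes its speed limit or range.

ROBOT

A 6-joint arm with a two-finger parallel gripper is mounted at the origin on a cart in front of the work surface, level with it; the furniture and walls round the work are solid. World frame = base frame: x ahead of the robot, y to its left, z up, the work surface at z = 0. Lengths are in m, angles in degrees, forces in N, time in s.
With the tool pointing down it reaches from about 0.4 to 0.825 m from the base axis. Payload 7 kg.
Tool frame: the origin (TCP) lies midway between the tips of the shut fingers; the grasp point (between the pads) lies r.grip_depth behind it (r.grip_depth is the distance from the TCP to the grasp point, in m); z points along the fingers, y is the line along which they close (so a half turn about z gives the same grasp; the last joint's range is limited). The gripper opens to 88 mm and grips with 3 to 60 N. Pads are 19 mm wide; open, the fingers measure 130 mm over their backs; the gripper's body (78 mm by 193 mm) begins 47 mm behind the grasp point.
Start: joints at [87.955, 20.546, 0.682, 0, -70.136, -16.507], TCP at [0.215, 0.64, 0.227] pointing down, gripper open.
Joint ranges: [-176.03, 176.03], [-82.01, 121.73], [-58.28, 71.71], [-173.87, 95.51], [-174.79, -0.11], [-173.66, 173.66]. Speed limits (degrees/s): [136.94, 136.94, 172.46, 180, 180, 180].

INTERFACE

Orientations are given as [roll, pitch, yaw] about the fixed x, y, z axes, in that order (R = Rz(yaw) Ry(pitch) Rx(roll)).
In Python, from plant import r gives the robot as it stands.
- The arm moves only by the shell command python3 -m pendant 'ROWS' [OPENING] [FORCE]. ROWS is a JSON object with one list for each field, all of the same length, 1 to 12, a row being the entries at one place: sx, sy, sz (the shift in normalised numbers (1 is 1 m)), ax, ay, az (a rotation vector in fractions of the full range, 1 being 180 degrees); each row is the pose to reach, as a shift and turn from the pose commanded when the command began, along the tool's axes at that moment; what a row does not reach only later rows make up. A row lasts 1/12 s, in which the tool goes at most 0.0417 m and 7.16 degrees, less where a joint would pass 70% of its speed; a pose out of reach is approached as far as the arm can. OPENING is the finger opening in m, set as the command begins (- or left out keeps the last). The fingers move at their own pace and stop on an object; FORCE is the grip in N (left out, the last holds). Time passes only in rows, so rows that do not move let the fingers close. It prints the time, the measured TCP pose, the force, the opening and the grip force at its end. Shift and turn numbers lie between -1 and 1, and a call with a number outside is refused. Input that does not fit is refused with a message, and nothing moves.
- r.get_state(): the state, without advancing time (a new reading comes with each control period).
- r.capture(name): name is "side" or "top" or "wrist"; returns a dict with "frame" (384x512x3 uint8, red, green, blue), "z_map" (384x512 float32, m along the optical axis (not along the pixel's ray), 0 where there is no reading), "fx", "fy", "cx", "cy" (pixels), "cam_to_world" (4x4, takes a point from camera to world coordinates). Camera axes: x right, y down, z forward; pixel columns grow to the right and rows downward; lengths in m; the calibration is good to about 2 mm. A picture is of the moment at which its call begins.
- r.close_job(): hands the job in; it is judged then, once.
The state is a dict: "time_s": time; "joints": joint angles; "qd": joint speeds; "joint_torque": joint torques, N m; "tcp_pos": TCP position; "eef_rot": TCP orientation; "contact_force": force on the tool from outside, world axes, zero at the start; "moment": the same for the moment, N m; "gripper_width": finger opening in m; "gripper_force": force on a finger pad.
Only numpy, scipy, OpenCV 4.12 (cv2) and the standard library are available. Lean on these libraries where they do the work, as an engineer would, in place of code of your own. Each camera call takes 0.05 s, during which the arm holds its last target. There are 200 camera calls.

## Working session

There is one attempt and no reset: what is moved stays moved. The work goes in short steps, Python scripts to look and compute and a shell command to move; the robot and the scene stay as the last step left them, time stands still between calls to the robot, and variables do not carry over. Pictures are saved under pics/ and viewed, at most 10 in all, crops included, and the job is handed in when it is done.

```bash
mkdir -p pics; ls; cat > h.py <<'E'
import numpy as np,cv2
from plant import r
from scipy.spatial.transform import Rotation as R
def cap(n,f):
    c=r.capture(n); np.savez(''+f+'.npz',**c); cv2.imwrite('pics/'+f+'.png',c['frame'][:,:,::-1]); return c
def pt(c,u,v,z=None):
    # z: world height plane, else depth
    d=np.array([(u-c['cx'])/c['fx'],(v-c['cy'])/c['fy'],1.]); T=c['cam_to_world']
    if z is None: s=c['z_map'][int(round(v)),int(round(u))]
    else: s=(z-T[2,3])/(T[:3,:3]@d)[2]
    return T[:3,:3]@(d*s)+T[:3,3]
E
python3 - <<'E'
from h import *
a=cap('top','top0');b=cap('side','side0')
cv2.imwrite('pics/both.png',np.hstack([cv2.resize(a['frame'],(400,300)),cv2.resize(b['frame'],(400,300))])[:,:,::-1])
s=r.get_state();print(s);print(r.grip_depth); print(a['cam_to_world'],b['cam_to_world'],a['fx'])
E
```

```text
pics
{'time_s': 0.1, 'joints': array([ 8.79545372e+01,  2.05879381e+01,  6.40756602e-01, -1.72542059e-02,
       -7.01375541e+01, -1.65061887e+01]), 'qd': array([-0.05978889, -0.07721766,  0.10545308,  0.08358508, -0.00040109,
        0.04992878]), 'joint_torque': array([-2.54117214e-03, -5.84165847e+01,  2.93752420e+01,  7.01553136e+00,
        1.01594735e-02, -5.89163483e-05]), 'tcp_pos': array([0.21465518, 0.63950398, 0.22572423]), 'eef_rot': array([ 1.79914148e+02, -8.52451614e-03, -1.85575195e+01]), 'contact_force': array([-0.25127293,  0.44727298,  0.43396461]), 'moment': array([-0.00960567, -0.00270355, -0.05242233]), 'gripper_force': 0.0, 'gripper_width': 0.0877322265518058}
0.0188
[[ 8.62640394e-03 -9.84553972e-01  1.74868700e-01  3.56938734e-01]
 [-9.99962790e-01 -8.48327300e-03  1.56599107e-03  7.62876392e-03]
 [-5.83438049e-05 -1.74875702e-01 -9.84590517e-01  1.41625007e+00]
 [ 0.00000000e+00  0.00000000e+00  0.00000000e+00  1.00000000e+00]] [[-0.49045866 -0.62394804  0.60839062  0.04702158]
 [-0.8714636   0.35213487 -0.34139746  0.30204253]
 [-0.00122128 -0.69763162 -0.71645561  0.71772507]
 [ 0.          0.          0.          1.        ]] 426.45484624852674
```

View pics/top0.png

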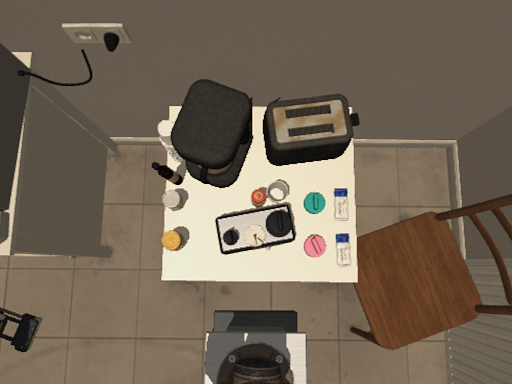

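View pics/side0.png

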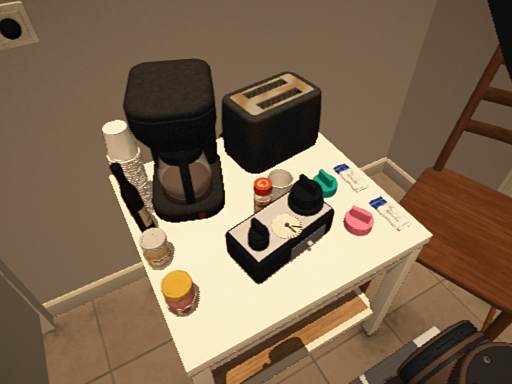

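The black cap is at top (280,222), on the grinder. The look-alikes are teal (314,203) and pink (315,245), loose on the table. The knob is at (231,237) and the dial at (256,236). I'll confirm this in an enlarged crop.

```bash
python3 - <<'E'
from h import *
a=np.load('top0.npz');b=np.load('side0.npz')
A=cv2.resize(a['frame'][190:265,205:305],(800,600),interpolation=cv2.INTER_CUBIC)
B=cv2.resize(b['frame'][165:285,215:375],(800,600),interpolation=cv2.INTER_CUBIC)
cv2.imwrite('pics/c1.png',A[:,:,::-1]);cv2.imwrite('pics/c2.png',B[:,:,::-1])
for n,(u,v,z) in dict(cap=(280,222,.16),knob=(231,237,.151),dial=(256,236,.09)).items(): print(n,pt(a,u,v,z),pt(a,u,v))
E
```

```text
cap [ 0.48703293 -0.06783999  0.16      ] [ 0.48679947 -0.06770456  0.16225442]
knob [0.44225173 0.07656771 0.151     ] [0.44203682 0.07639405 0.15418736]
dial [0.450122   0.00244459 0.09      ] [0.44968655 0.00246882 0.09619756]
```

View pics/c1.png

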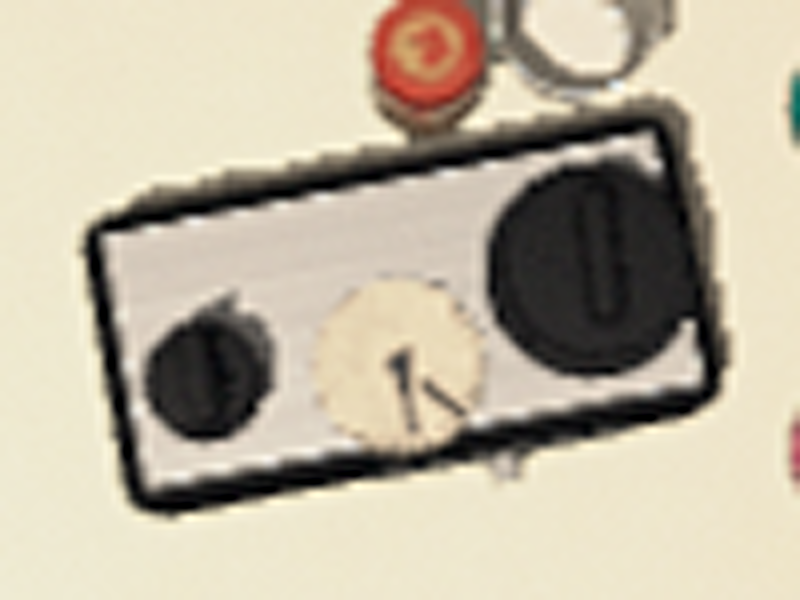

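View pics/c2.png

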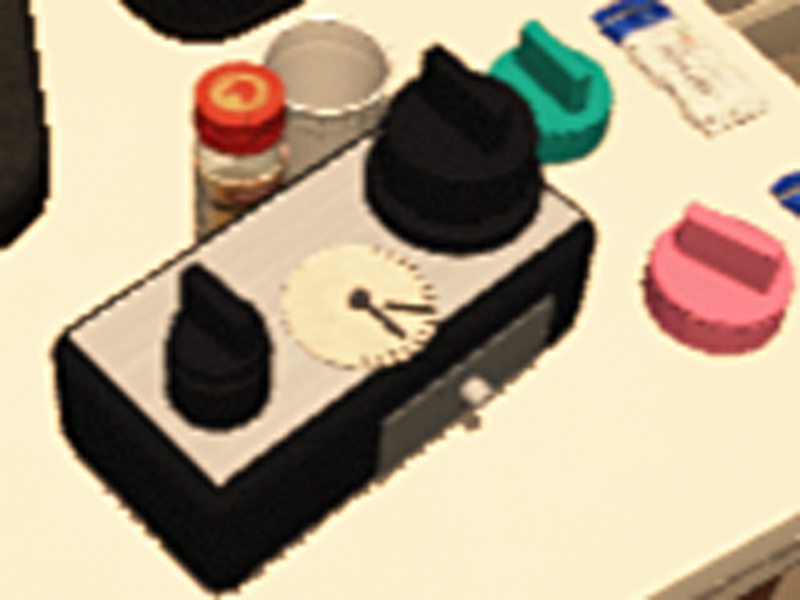

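The crop shows three cap-shaped things. The black one sits on the grinder at crop (595,265), and teal and pink lie on the table, so black is the one meant. The pointer runs from the pivot (401,360) to its tip at (413,430). The detached long mark runs from (425,382) to (466,413), anticlockwise of the pointer. The knob bar is near (208,378), roughly along x.

```bash
python3 - <<'E'
from h import *
a=np.load('top0.npz');b=np.load('side0.npz')
A=lambda x,y,z:pt(a,205+(x-3.5)/8,190+(y-3.5)/8,z); B=lambda x,y,z:pt(b,215+(x-2)/5,165+(y-2)/5,z)
ang=lambda p,q:np.degrees(np.arctan2((q-p)[1],(q-p)[0]))
for P,pv,tp,m0,m1 in((A,(401,360),(413,430),(425,382),(466,413)),(B,(360,300),(404,334),(387,303),(435,312))):
    p=P(*pv,.092);print('dial',p,'ptr',ang(p,P(*tp,.092)),'mark',ang(P(*m0,.088),P(*m1,.088)),ang(p,P(*m1,.088)))
print('grinder yaw from front/back edge',ang(A(715,400,.085),A(150,505,.085))-90,ang(A(655,125,.085),A(97,230,.085))-90)
q=[A(*k,.085) for k in((715,400),(150,505),(655,125),(97,230))];print('centre',np.mean(q,0))
def cloud(c):
    v,u=np.mgrid[:384,:512];z=c['z_map'];m=z>0
    d=np.stack([(u-c['cx'])/c['fx']*z,(v-c['cy'])/c['fy']*z,z],-1)[m];T=c['cam_to_world'];return d@T[:3,:3].T+T[:3,3]
for n,c in(('top',a),('side',b)):
    P=cloud(c)
    for nm,xy,z0,rad in(('knob',(.442,.0766),.146,.03),('cap',(.487,-.068),.154,.04)):
        Q=P[(np.hypot(*(P[:,:2]-xy).T)<rad)&(P[:,2]>z0)&(P[:,2]<.175)]
        r_=cv2.minAreaRect((Q[:,:2]*1000).astype(np.float32));w=np.linalg.eigh(np.cov(Q[:,:2].T))[1][:,1]
        print(n,nm,len(Q),Q.mean(0),Q[:,2].max(),r_,np.degrees(np.arctan2(w[1],w[0])))
E
```

```text
dial [0.45438481 0.00655226 0.092     ] ptr -169.7685385301049 mark -126.52863548930566 -128.22183468301543
dial [0.45060471 0.00681682 0.092     ] ptr -165.38695495986954 mark -132.997244721994 -125.46575339436274
grinder yaw from front/back edge 10.94384806423335 11.22404868999952
centre [0.47285549 0.00521224 0.085     ]
top knob 50 [0.44572326 0.08048155 0.15091429] 0.15730517290785384 ((445.12554931640625, 80.38412475585938), (37.04347610473633, 11.396978378295898), 15.287046432495117) -165.72154921178623
top cap 66 [ 0.49012555 -0.06783295  0.15943246] 0.16605421822611754 ((490.48193359375, -68.15381622314453), (47.90859603881836, 11.886430740356445), 2.284998655319214) -173.64887655429922
side knob 100 [0.44250395 0.08291616 0.15026571] 0.15295092268022947 ((443.2743835449219, 82.7156982421875), (37.169288635253906, 11.979719161987305), 13.426867485046387) -167.4068524934462
side cap 108 [ 0.48675092 -0.06536559  0.15914881] 0.16279476976102392 ((487.3808288574219, -66.2267837524414), (49.0716552734375, 12.27367115020752), 8.694684028625488) -171.9967338311434
```

```bash
cat >> h.py <<'E'
def delta(x,y,z,yaw=None):
    s=r.get_state();M=R.from_euler('xyz',s['eef_rot'],degrees=True)
    d=M.inv().apply(np.array([x,y,z])-s['tcp_pos'])
    y0=s['eef_rot'][2]
    T=R.from_euler('xyz',[180,0,y0 if yaw is None else yaw],degrees=True)
    print('delta',d.round(4),'rv',(M.inv()*T).as_rotvec(degrees=True).round(2),'| t',round(s['time_s'],2),'tcp',s['tcp_pos'].round(4),s['eef_rot'].round(2),'F',s['contact_force'].round(1),'M',s['moment'].round(2),'w',round(s['gripper_width'],4),'gf',round(s['gripper_force'],1),'q6',s['joints'][5].round(1))
E
python3 -c "
from h import *
delta(.4445,.0815,.29,-166)"
```

```text
delta [ 0.3955  0.4559 -0.0635] rv [ 2.0000e-02 -1.1000e-01  1.4744e+02] | t 0.1 tcp [0.2147 0.6395 0.2257] [ 1.7991e+02 -1.0000e-02 -1.8560e+01] F [-0.3  0.4  0.4] M [-0.01 -0.   -0.05] w 0.0877 gf 0.0 q6 -16.5
```

Units first: turns go in shares of 180 degrees. So 147.4 degrees is 0.8189.

```bash
python3 -m pendant '{"sx": [0,0.02,0.3955,0.3955,0.3955,0.3955,0.3955,0.3955,0.3955,0.3955,0.3955,0.3955],"sy": [0,0.02,0.4559,0.4559,0.4559,0.4559,0.4559,0.4559,0.4559,0.4559,0.4559,0.4559],"sz": [-0.04,-0.063,-0.0635,-0.0635,-0.0635,-0.0635,-0.0635,-0.0635,-0.0635,-0.0635,-0.0635,-0.0635],"ax": [0,0,0,0,0,0,0,0,0,0,0,0],"ay": [0,0,0,0,0,0,0,0,0,0,0,0],"az": [0,0.0389,0.8189,0.8189,0.8189,0.8189,0.8189,0.8189,0.8189,0.8189,0.8189,0.8189]}' 0.05 15
python3 -c "
from h import *
delta(.4445,.0815,.29,-166)"
```

```text
time_s: 1.1
tcp_pos: [0.3847, 0.2267, 0.2899]
eef_rot: [-180.0, 0.0, -97.5]
contact_force: [1.2, 0.9, -0.8]
gripper_width: 0.0501
gripper_force: 0.0
delta [ 1.361e-01 -7.820e-02 -1.000e-04] rv [1.000e-02 2.000e-02 6.851e+01] | t 1.1 tcp [0.3847 0.2267 0.2899] [-1.800e+02  2.000e-02 -9.749e+01] F [ 1.2  0.9 -0.8] M [ 0.1  -0.29 -0.01] w 0.0501 gf 0.0 q6 -63.4
```

To row units: 68.5 degrees is 0.3806.

```bash
python3 -m pendant '{"sx": [0.136,0.136,0.136,0.136,0.136,0.136,0.136,0.136,0.136,0.136,0.136,0.136],"sy": [-0.078,-0.078,-0.078,-0.078,-0.078,-0.078,-0.078,-0.078,-0.078,-0.078,-0.078,-0.078],"sz": [0,0,0,0,0,0,0,0,0,0,0,0],"ax": [0,0,0,0,0,0,0,0,0,0,0,0],"ay": [0,0,0,0,0,0,0,0,0,0,0,0],"az": [0.3806,0.3806,0.3806,0.3806,0.3806,0.3806,0.3806,0.3806,0.3806,0.3806,0.3806,0.3806]}'
python3 - <<'E'
from h import *
delta(.4445,.0815,.127,-166)
c=cap('wrist','w0');cv2.imwrite('pics/w0b.png',cv2.resize(c['frame'],(768,576))[:,:,::-1])
E
```

```text
time_s: 2.1
tcp_pos: [0.445, 0.084, 0.2897]
eef_rot: [-180.0, -0.0, -165.5]
contact_force: [0.8, -0.5, -0.3]
gripper_width: 0.0499
gripper_force: 0.0
delta [ 0.001  -0.0023  0.1627] rv [-0.   -0.02  0.47] | t 2.1 tcp [0.445  0.084  0.2897] [-1.8000e+02 -2.0000e-02 -1.6553e+02] F [ 0.8 -0.5 -0.3] M [ 0.09 -0.16  0.02] w 0.0499 gf 0.0 q6 -111.3
```

View pics/w0b.png

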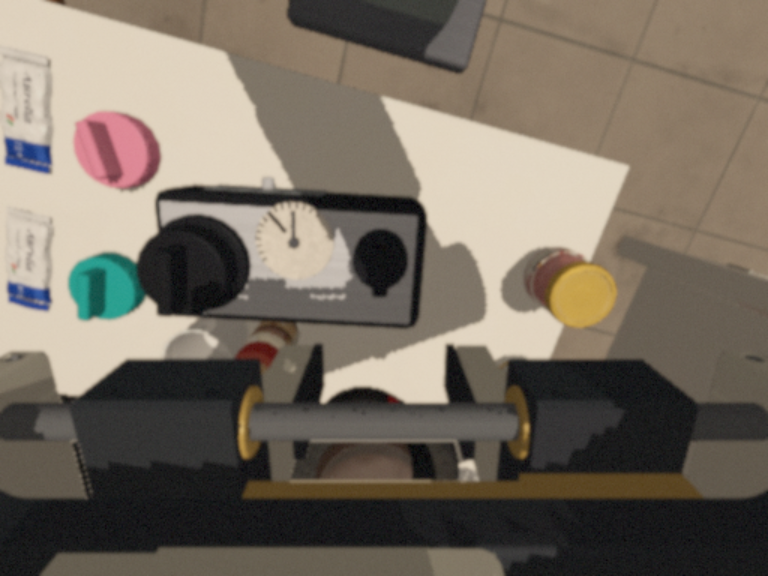

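Wrist view: the pointer runs from the pivot (293,242) up to about (293,211) and the mark runs from (283,231) to (268,211), about 38° apart. The knob is at (380,260) and looks clear. Next I descend and grip.

To row units: 0.5 degrees is 0.0028.

```bash
python3 -m pendant '{"sx": [0.001,0.001,0.001,0.001,0.001,0.001,0.001,0.001,0.001],"sy": [-0.0023,-0.0023,-0.0023,-0.0023,-0.0023,-0.0023,-0.0023,-0.0023,-0.0023],"sz": [0.04,0.08,0.11,0.13,0.145,0.155,0.16,0.16,0.16],"ax": [0,0,0,0,0,0,0,0,0],"ay": [0,0,0,0,0,0,0,0,0],"az": [0.0028,0.0028,0.0028,0.0028,0.0028,0.0028,0.0028,0.0028,0.0028]}'
python3 -m pendant '{"sx": [0,0,0,0,0],"sy": [0,0,0,0,0],"sz": [0,0,0,0,0],"ax": [0,0,0,0,0],"ay": [0,0,0,0,0],"az": [0,0,0,0,0]}' 0.0 20
python3 - <<'E'
from h import *
delta(.4445,.0815,.129,-166)
c=cap('wrist','w1')
print(c['cam_to_world'])
t=np.load('top0.npz')
for u,v in((401,360),(413,430),(466,413),(425,382)):
    p=pt(t,205+(u-3.5)/8,190+(v-3.5)/8,.09); q=np.linalg.inv(c['cam_to_world'])@np.r_[p,1]
    print(c['fx']*q[0]/q[2]+c['cx'],c['fy']*q[1]/q[2]+c['cy'])
E
```

```text
time_s: 2.9
tcp_pos: [0.445, 0.0817, 0.1302]
eef_rot: [-180.0, 0.0, -166.1]
contact_force: [0.5, -0.1, -0.2]
gripper_width: 0.0496
gripper_force: 0.0
time_s: 3.32
tcp_pos: [0.4449, 0.0817, 0.1303]
eef_rot: [180.0, 0.0, -166.2]
contact_force: [0.5, -0.2, 0.2]
gripper_width: 0.0221
gripper_force: 0.0
delta [ 0.0004 -0.0001  0.0013] rv [ 0.01  0.04 -0.17] | t 3.32 tcp [0.4449 0.0817 0.1303] [ 1.7999e+02  4.0000e-02 -1.6617e+02] F [ 0.5 -0.2  0.2] M [ 0.06 -0.18 -0.01] w 0.0221 gf 0.0 q6 -111.7
[[-2.39710719e-01  9.25048309e-01  2.94659799e-01  3.65385079e-01]
 [ 9.70844235e-01  2.28249443e-01  7.32370277e-02  6.29059587e-02]
 [ 4.91853472e-04  3.03624468e-01 -9.52791656e-01  2.89170380e-01]
 [ 0.00000000e+00  0.00000000e+00  0.00000000e+00  1.00000000e+00]]
154.57676754572958 205.9647653118789
152.85877443279088 170.52900293807716
123.55060896783536 172.70633168890183
143.51683054502848 192.7830223221754
```

To row units: -20 degrees is -0.1111.

```bash
python3 -m pendant '{"sx": [0,0,0,0,0,0,0,0,0],"sy": [0,0,0,0,0,0,0,0,0],"sz": [0,0,0,0,0,0,0,0,0],"ax": [0,0,0,0,0,0,0,0,0],"ay": [0,0,0,0,0,0,0,0,0],"az": [0,0,0,0,-0.0333,-0.0722,-0.1111,-0.1111,-0.1111]}' 0.0 20
python3 -m pendant '{"sx": [0,0,0,0,0,0,0,0,0,0,0,0],"sy": [0,0,0,0,0,0,0,0,0,0,0,0],"sz": [0,0,0,0,0,0,0,0,0,0,0,0],"ax": [0,0,0,0,0,0,0,0,0,0,0,0],"ay": [0,0,0,0,0,0,0,0,0,0,0,0],"az": [-0.0333,-0.0667,-0.1,-0.1333,-0.1667,-0.2,-0.2333,-0.2667,-0.3,-0.3333,-0.3333,-0.3333]}'
python3 - <<'E'
from h import *
delta(.4445,.0815,.130,-86)
c=cap('wrist','w2')
q=np.linalg.inv(c['cam_to_world'])@np.array([.4525,.0067,.088,1]);u,v=c['fx']*q[0]/q[2]+c['cx'],c['fy']*q[1]/q[2]+c['cy']
print(u,v)
u0,v0=int(u)-64,max(0,int(v)-48);print(u0,v0)
cv2.imwrite('pics/w2c.png',cv2.resize(c['frame'][v0:v0+96,u0:u0+128],(768,576),interpolation=cv2.INTER_CUBIC)[:,:,::-1])
E
```

```text
time_s: 4.12
tcp_pos: [0.4448, 0.0812, 0.1301]
eef_rot: [-180.0, -0.0, -146.4]
contact_force: [1.3, -4.5, 2.6]
gripper_width: 0.0119
gripper_force: 20.0
time_s: 5.12
tcp_pos: [0.4443, 0.0814, 0.1301]
eef_rot: [180.0, -0.0, -86.4]
contact_force: [-1.7, -2.9, 5.0]
gripper_width: 0.0121
gripper_force: 20.0
delta [-0.0001 -0.0002  0.0001] rv [ 0.05 -0.02 -0.4 ] | t 5.12 tcp [0.4443 0.0814 0.1301] [ 1.7995e+02 -2.0000e-02 -8.6400e+01] F [-1.7 -2.9  5. ] M [-0.9   0.88  0.1 ] w 0.0121 gf 20.0 q6 -31.9
251.52008624298026 114.21974294425637
187 66
```

View pics/w2c.png

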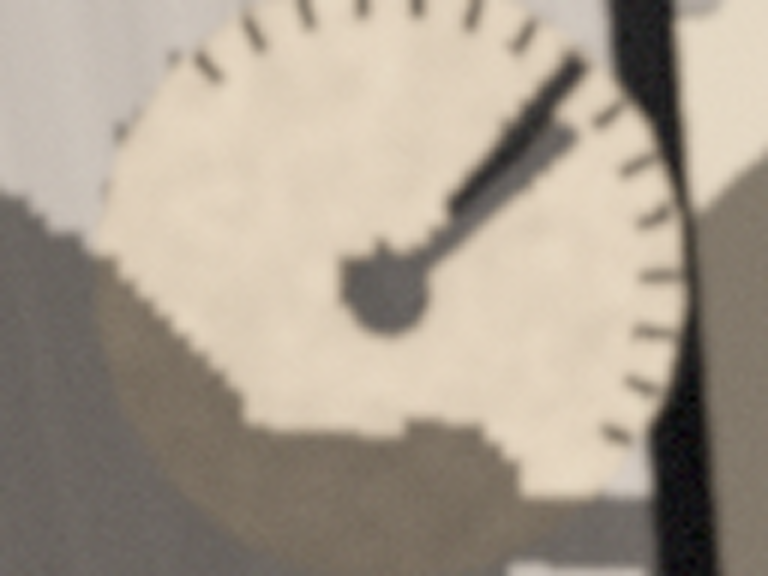

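The pointer (grey) runs from the pivot (385,290) to its tip at (573,132). The mark (black) runs from (455,208) to (577,65), still slightly anticlockwise of the pointer.

```bash
python3 - <<'E'
from h import *
c=np.load('w2.npz')
P=lambda x,y,z:pt(c,187+(x-2.5)/6,66+(y-2.5)/6,z)
ang=lambda p,q:np.degrees(np.arctan2((q-p)[1],(q-p)[0]))
a=ang(P(385,290,.091),P(573,132,.091));m=ang(P(455,208,.087),P(577,65,.087))
print(a,m,(m-a),(m-a)/.4,np.linalg.norm(P(385,290,.091)-P(573,132,.091)),P(385,290,.091), ang(P(385,290,.091),P(577,65,.087)))
delta(.4445,.0815,.130)
E
```

```text
-137.51899162277098 -128.09101114459352 9.42798047817746 23.56995119544365 0.026670811842070048 [0.45299947 0.006438   0.091     ] -128.1595717977925
delta [-0.0001 -0.0002  0.0001] rv [ 0.05 -0.02 -0.  ] | t 5.17 tcp [0.4443 0.0814 0.1301] [ 1.7995e+02 -2.0000e-02 -8.6430e+01] F [-1.7 -3.4  4.6] M [-0.91  0.83  0.02] w 0.0121 gf 20.0 q6 -31.9
```

To row units: -23.5 degrees is -0.1306.

```bash
python3 -m pendant '{"sx": [0,0,0,0,0,0],"sy": [0,0,0,0,0,0],"sz": [0,0,0,0,0,0],"ax": [0,0,0,0,0,0],"ay": [0,0,0,0,0,0],"az": [-0.0333,-0.0667,-0.1,-0.1306,-0.1306,-0.1306]}'
python3 - <<'E'
from h import *
delta(.4445,.0815,.130)
c=cap('wrist','w3')
q=np.linalg.inv(c['cam_to_world'])@np.array([.4525,.0067,.088,1]);u,v=c['fx']*q[0]/q[2]+c['cx'],c['fy']*q[1]/q[2]+c['cy']
u0,v0=int(u)-64,max(0,int(v)-48);print(u0,v0)
cv2.imwrite('pics/w3c.png',cv2.resize(c['frame'][v0:v0+96,u0:u0+128],(768,576),interpolation=cv2.INTER_CUBIC)[:,:,::-1])
E
```

```text
time_s: 5.67
tcp_pos: [0.444, 0.0813, 0.13]
eef_rot: [179.9, 0.0, -62.9]
contact_force: [-3.1, -2.7, 6.9]
gripper_width: 0.0119
gripper_force: 20.0
delta [ 0.0001 -0.0005  0.    ] rv [0.08 0.01 0.  ] | t 5.67 tcp [0.444  0.0813 0.13  ] [ 1.7992e+02  1.0000e-02 -6.2910e+01] F [-3.1 -2.7  6.9] M [-0.92  1.27  0.01] w 0.0119 gf 20.0 q6 -8.4
231 73
```

View pics/w3c.png

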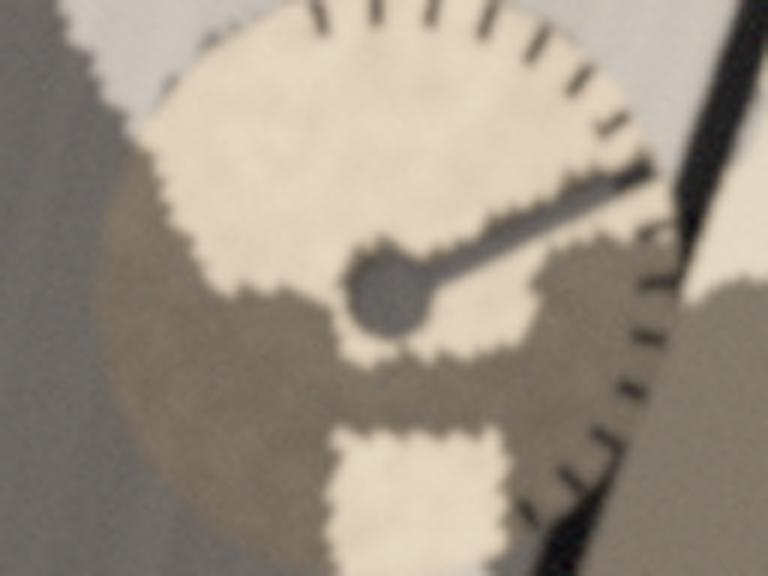

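The pointer now covers the mark, whose end shows at about (635,175), in line with the pivot (390,290). I'll check the numbers before releasing.

```bash
python3 - <<'E'
from h import *
c=np.load('w3.npz')
P=lambda x,y,z:pt(c,231+(x-2.5)/6,73+(y-2.5)/6,z)
ang=lambda p,q:np.degrees(np.arctan2((q-p)[1],(q-p)[0]))
p=P(390,290,.091)
print(p,ang(p,P(615,193,.091)),ang(p,P(622,190,.091)),ang(p,P(637,174,.087)))
delta(.4445,.0815,.25)
E
```

```text
[0.45304949 0.00600328 0.091     ] -129.82290353956802 -129.82664023798608 -128.77042422931189
delta [ 0.     -0.0003 -0.1199] rv [0.08 0.   0.  ] | t 5.72 tcp [0.444  0.0813 0.1301] [179.92   0.   -62.93] F [-3.4 -2.4  7.4] M [-0.96  1.25  0.07] w 0.012 gf 20.0 q6 -8.4
```

```bash
python3 -m pendant '{"sx": [0,0,0,0,0,0,0,0,0],"sy": [0,0,0,0,0,0,0,0,0],"sz": [0,0,0,0,-0.03,-0.07,-0.11,-0.12,-0.12],"ax": [0,0,0,0,0,0,0,0,0],"ay": [0,0,0,0,0,0,0,0,0],"az": [0,0,0,0,0,0,0,0,0]}' 0.045
python3 - <<'E'
from h import *
delta(.488,-.068,.25,7)
E
```

```text
time_s: 6.47
tcp_pos: [0.4467, 0.0827, 0.2538]
eef_rot: [-179.6, 0.0, -62.7]
contact_force: [0.2, 0.7, 0.6]
gripper_width: 0.0446
gripper_force: 0.0
delta [0.1528 0.0324 0.0035] rv [ -0.38  -0.25 -69.69] | t 6.47 tcp [0.4467 0.0827 0.2538] [-1.7958e+02  1.0000e-02 -6.2700e+01] F [0.2 0.7 0.6] M [ 0.07  0.01 -0.  ] w 0.0446 gf 0.0 q6 -8.2
```

To row units: -69.7 degrees is -0.3872.

```bash
python3 -m pendant '{"sx": [0.03,0.06,0.1,0.153,0.153,0.153,0.153,0.153,0.153,0.153,0.153,0.153],"sy": [0.006,0.012,0.02,0.032,0.032,0.032,0.032,0.032,0.032,0.032,0.032,0.032],"sz": [0.003,0.003,0.003,0.003,0.003,0.003,0.003,0.003,0.003,0.003,0.003,0.003],"ax": [0,0,0,0,0,0,0,0,0,0,0,0],"ay": [0,0,0,0,0,0,0,0,0,0,0,0],"az": [-0.0389,-0.0778,-0.1167,-0.3872,-0.3872,-0.3872,-0.3872,-0.3872,-0.3872,-0.3872,-0.3872,-0.3872]}'
python3 - <<'E'
from h import *
delta(.488,-.068,.137,7)
c=cap('wrist','w4')
v,u=np.mgrid[:384,:512];z=c['z_map'];m=z>0
d=np.stack([(u-c['cx'])/c['fx']*z,(v-c['cy'])/c['fy']*z,z],-1)[m];T=c['cam_to_world'];P=d@T[:3,:3].T+T[:3,3]
Q=P[(np.hypot(*(P[:,:2]-(.488,-.068)).T)<.04)&(P[:,2]>.152)&(P[:,2]<.17)]
print(len(Q),cv2.minAreaRect((Q[:,:2]*1000).astype(np.float32)) if len(Q)>5 else 0, Q[:,2].max() if len(Q) else 0)
q=np.linalg.inv(T)@np.array([.4525,.0067,.088,1]);print(c['fx']*q[0]/q[2]+c['cx'],c['fy']*q[1]/q[2]+c['cy'])
E
```

```text
time_s: 7.47
tcp_pos: [0.4863, -0.0689, 0.246]
eef_rot: [-180.0, 0.1, 7.1]
contact_force: [-0.4, 0.5, -0.7]
gripper_width: 0.0452
gripper_force: 0.0
delta [ 0.002  -0.0007  0.109 ] rv [-0.01  0.07  0.07] | t 7.47 tcp [ 0.4863 -0.0689  0.246 ] [-1.7999e+02  7.0000e-02  7.0700e+00] F [-0.4  0.5 -0.7] M [-0.06 -0.03 -0.01] w 0.0452 gf 0.0 q6 82.2
666 ((490.6214599609375, -66.7703857421875), (49.19535827636719, 11.293766021728516), 7.458038806915283) 0.16253545008183426
189.88548466075986 198.97667618809731
```

To row units: -12 degrees is -0.0667.

```bash
python3 -m pendant '{"sx": [0.002,0.002,0.002,0.002,0.002,0.002,0.002],"sy": [-0.001,-0.001,-0.001,-0.001,-0.001,-0.001,-0.001],"sz": [0.03,0.06,0.085,0.1,0.109,0.109,0.109],"ax": [0,0,0,0,0,0,0],"ay": [0,0,0,0,0,0,0],"az": [0,0,0,0,0,0,0]}'
python3 -m pendant '{"sx": [0,0,0,0,0,0,0,0],"sy": [0,0,0,0,0,0,0,0],"sz": [0,0,0,0,0,0,0,0],"ax": [0,0,0,0,0,0,0,0],"ay": [0,0,0,0,0,0,0,0],"az": [0,0,0,0,0,0,0,0]}' 0 30
python3 -m pendant '{"sx": [0,0,0,0,0],"sy": [0,0,0,0,0],"sz": [0,0,0,0,0],"ax": [0,0,0,0,0],"ay": [0,0,0,0,0],"az": [-0.0167,-0.0333,-0.05,-0.0667,-0.0667]}'
python3 -c "
from h import *
delta(.4885,-.0675,.137,19)"
```

```text
time_s: 8.1
tcp_pos: [0.4887, -0.0678, 0.1381]
eef_rot: [180.0, 0.0, 7.0]
contact_force: [0.3, -0.3, 1.2]
gripper_width: 0.0451
gripper_force: 0.0
time_s: 8.77
tcp_pos: [0.4885, -0.0678, 0.1383]
eef_rot: [180.0, -0.0, 7.0]
contact_force: [-1.4, 0.7, 3.8]
gripper_width: 0.012
gripper_force: 30.0
time_s: 9.18
tcp_pos: [0.4889, -0.0678, 0.1382]
eef_rot: [180.0, -0.0, 19.2]
contact_force: [0.3, -0.4, 3.8]
gripper_width: 0.0119
gripper_force: 30.0
delta [-0.0002 -0.0004  0.0012] rv [ 0.02 -0.04  0.17] | t 9.18 tcp [ 0.4889 -0.0678  0.1382] [ 1.7998e+02 -4.0000e-02  1.9170e+01] F [ 0.3 -0.4  3.8] M [-0.03 -0.02  0.02] w 0.0119 gf 30.0 q6 94.2
```

To row units: -6 degrees is -0.0333.

```bash
for i in 1 2; do python3 -m pendant '{"sx": [0,0,0,0],"sy": [0,0,0,0],"sz": [0,0,0,0],"ax": [0,0,0,0],"ay": [0,0,0,0],"az": [-0.0111,-0.0222,-0.0333,-0.0333]}' | grep eef; python3 -c "
from h import *
delta(.4885,-.0675,.137)"; done
```

```text
eef_rot: [180.0, -0.0, 25.0]
delta [-0.0002 -0.0004  0.0013] rv [ 0.02 -0.04 -0.  ] | t 9.52 tcp [ 0.4888 -0.0678  0.1383] [ 1.7998e+02 -4.0000e-02  2.5030e+01] F [0.8 0.1 3.9] M [-0.09 -0.04  0.04] w 0.012 gf 30.0 q6 100.0
eef_rot: [180.0, -0.0, 31.0]
delta [-0.0001 -0.0004  0.0013] rv [ 0.03 -0.04 -0.  ] | t 9.85 tcp [ 0.4888 -0.0677  0.1383] [ 1.7997e+02 -4.0000e-02  3.1000e+01] F [0.2 0.8 4. ] M [-0.06 -0.04  0.03] w 0.0119 gf 30.0 q6 106.0
```

To row units: -6 degrees is -0.0333.

```bash
python3 -m pendant '{"sx": [0,0,0,0,0],"sy": [0,0,0,0,0],"sz": [0,0,0,0,0],"ax": [0,0,0,0,0],"ay": [0,0,0,0,0],"az": [-0.0083,-0.0167,-0.025,-0.0333,-0.0333]}' ; python3 -c "
from h import *
delta(.4885,-.0675,.137)"
```

```text
time_s: 10.27
tcp_pos: [0.4888, -0.0678, 0.1383]
eef_rot: [180.0, -0.0, 37.0]
contact_force: [0.1, 0.7, 4.5]
gripper_width: 0.0118
gripper_force: 30.0
delta [-0.0001 -0.0004  0.0013] rv [ 0.03 -0.04 -0.  ] | t 10.27 tcp [ 0.4888 -0.0678  0.1383] [ 1.7997e+02 -4.0000e-02  3.6950e+01] F [0.1 0.7 4.5] M [-0.1  -0.    0.01] w 0.0118 gf 30.0 q6 111.9
```

No stop within 30° and almost no torque, so anticlockwise loosens it. I'll turn on to about 80°, then lift.

To row units: -53 degrees is -0.2944.

```bash
python3 -m pendant '{"sx": [0,0,0,0,0,0,0,0,0,0,0,0],"sy": [0,0,0,0,0,0,0,0,0,0,0,0],"sz": [0,0,0,0,0,0,0,0,0,0,0,0],"ax": [0,0,0,0,0,0,0,0,0,0,0,0],"ay": [0,0,0,0,0,0,0,0,0,0,0,0],"az": [-0.0278,-0.0556,-0.0833,-0.1111,-0.1389,-0.1667,-0.1944,-0.2222,-0.25,-0.2778,-0.2944,-0.2944]}'; python3 -m pendant '{"sx": [0,0,0,0,0],"sy": [0,0,0,0,0],"sz": [-0.002,-0.005,-0.008,-0.01,-0.01],"ax": [0,0,0,0,0],"ay": [0,0,0,0,0],"az": [0,0,0,0,0]}' ; python3 -c "
from h import *
delta(.4885,-.0675,.137)"
```

```text
time_s: 11.27
tcp_pos: [0.4892, -0.0678, 0.1383]
eef_rot: [179.9, 0.0, 90.0]
contact_force: [1.9, -1.5, 3.6]
gripper_width: 0.0116
gripper_force: 30.0
time_s: 11.68
tcp_pos: [0.4888, -0.0679, 0.148]
eef_rot: [180.0, 0.0, 89.8]
contact_force: [1.7, -1.8, -0.3]
gripper_width: 0.0119
gripper_force: 30.0
delta [ 0.0004 -0.0003  0.011 ] rv [0.03 0.01 0.  ] | t 11.68 tcp [ 0.4888 -0.0679  0.148 ] [1.7997e+02 1.0000e-02 8.9840e+01] F [ 1.7 -1.8 -0.3] M [-0.99 -1.27 -0.02] w 0.0119 gf 30.0 q6 164.8
```

```bash
python3 -m pendant '{"sx": [0,0,0,0,0,0,0,0,0,0],"sy": [0,0,0,0,0,0,0,0,0,0],"sz": [-0.006,-0.014,-0.024,-0.036,-0.05,-0.062,-0.07,-0.07,-0.07,-0.07],"ax": [0,0,0,0,0,0,0,0,0,0],"ay": [0,0,0,0,0,0,0,0,0,0],"az": [0,0,0,0,0,0,0,0,0,0]}' ; python3 - <<'E'
from h import *
delta(.4885,-.0675,.2183)
c=cap('side','s1')
cv2.imwrite('pics/s1c.png',cv2.resize(c['frame'][115:295,195:435],(800,600),interpolation=cv2.INTER_CUBIC)[:,:,::-1])
E
```

```text
time_s: 12.52
tcp_pos: [0.4877, -0.0677, 0.2172]
eef_rot: [-179.9, -0.0, 90.0]
contact_force: [-0.3, 0.2, -0.9]
gripper_width: 0.0118
gripper_force: 30.0
delta [ 0.0002  0.0008 -0.0011] rv [-0.08 -0.01  0.  ] | t 12.52 tcp [ 0.4877 -0.0677  0.2172] [-1.7992e+02 -1.0000e-02  9.0000e+01] F [-0.3  0.2 -0.9] M [-0.11 -0.1  -0.02] w 0.0118 gf 30.0 q6 165.0
```

View pics/s1c.png

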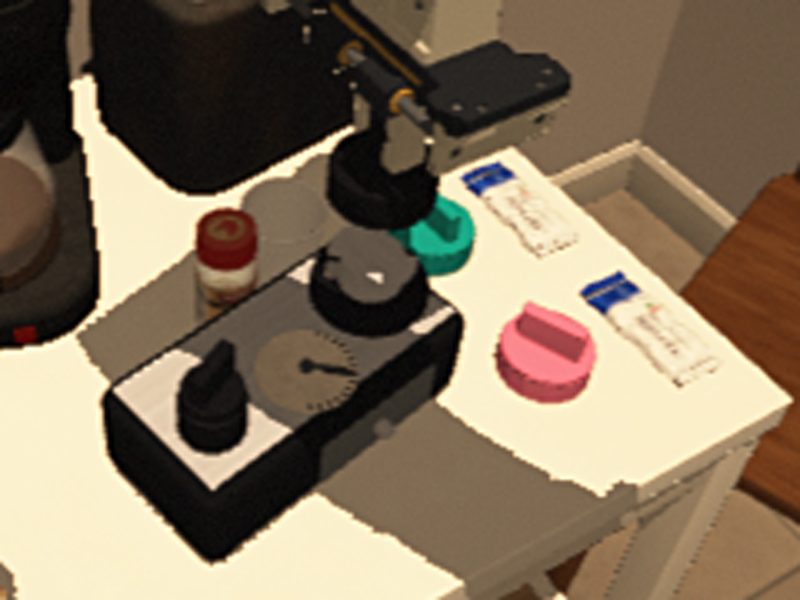

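The cap hangs level above the bare neck at (370,265). The pointer still lies on the mark, from (305,367) to (355,373), and the neighbouring things are untouched. I'll hand it in.

```bash
python3 -m pendant '{"sx": [0,0,0],"sy": [0,0,0],"sz": [-0.001,-0.001,-0.001],"ax": [0,0,0],"ay": [0,0,0],"az": [0,0,0]}' && python3 -c "
from plant import r
print(r.close_job())"
```

```text
time_s: 12.82
tcp_pos: [0.4883, -0.0678, 0.2186]
eef_rot: [-180.0, 0.0, 90.0]
contact_force: [-0.3, -0.0, -1.6]
gripper_width: 0.0116
gripper_force: 30.0
the job is handed in; nothing more can be done
None
```

The job is handed in at 12.8 s: the pointer lies on the long mark to within about 1°, and the cap, which loosened anticlockwise, is held level about 6 cm above its neck; no disturbance of the grinder's neighbours showed in the last side view.

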